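# Pack the sterilising box

## Robot

A 6-joint arm with a two-finger parallel gripper is mounted at the origin on the work surface. World frame = base frame: x ahead of the robot, y to its left, z up, the work surface at z = 0. Lengths are in m, angles in rad, forces in N, time in s.
With the tool pointing down it reaches from about 0.3 to 0.875 m from the base axis. Payload 6.4 kg.
Tool frame: the origin (TCP) lies at the very end of the fingers, on their centre line; the grasp point (between the pads) lies 19 mm behind it; z points along the fingers, y is the direction in which the jaws open and shut (so a half turn about z gives the same grasp; the last joint's range is limited). The gripper opens to 88 mm and grips with 3 to 60 N. Pads are 18 mm wide; open, the fingers measure 123 mm over their backs; the gripper's body (75 mm by 187 mm) begins 45 mm behind the grasp point.
Start: joints at [-1.352, 0.181, 1.607, -0, 1.354, -0.206], TCP at [0.237, -0.524, 0.239] pointing down, gripper open.
Joint ranges: [-2.99, 2.99], [-0.89, 2.07], [0.3, 2.58], [-1.14, 4.28], [0, 2.63], [-3.12, 3.12]. Speed limits (rad/s): [2.57, 2.57, 3.01, 3.14, 3.14, 3.14].

## Interface

Orientations are given as a unit quaternion [w, x, y, z].
In Python, from station import env gives the robot as it stands. The module is installed in compiled form; this text tells all that it offers.
- The arm moves only by the shell command python3 -m handwheel 'ROWS' [FORCE]. ROWS is text: rows parted by semicolons, each of 7 numbers parted by spaces: the turn, a rotation vector about the tool's x, y, z in rad, then the shift along the tool's x, y, z in m, then the finger opening in m, from 0 to 0.0881. A call has 1 to 8 rows; each row is the pose to reach, as a shift and turn from the pose commanded when the call began, along the tool's axes at that moment; what a row does not reach only later rows make up. A row lasts 1/10 s, in which the tool goes at most 50 mm and 8.59 degrees, less where a joint would pass 70% of its speed; a pose out of reach is approached as far as the arm can. A call with a gripper value outside its range is refused whole. The fingers move at their own pace and stop on an object; FORCE is the grip in N (left out, the last holds). Time passes only in rows, so rows that repeat a pose let the fingers close. It gives the time, the measured TCP pose, the force and the opening at its end, in the units of the state.
- env.get_obs(): the state, without advancing time (a new reading comes with each control period).
- env.capture(name): name is "scene" or "top"; returns a dict with "frame" (480x640x3 uint8, red, green, blue), "z_map" (480x640 float32, m along the optical axis (not along the pixel's ray), 0 where there is no reading), "fx", "fy", "cx", "cy" (pixels), "pose" (4x4, takes a point from camera to world coordinates). Camera axes: x right, y down, z forward; pixel columns grow to the right and rows downward; lengths in m; the calibration is good to about 2 mm. A picture is of the moment at which its call begins.
- env.sign_off(): hands the job in, once; it reports no verdict.
The state is a dict: "t": time; "joint_positions": joint angles; "joint_vel": joint speeds; "tau": joint torques, N m; "position": TCP position; "orientation": TCP orientation; "ft_force": force on the tool from outside, world axes, zero at the start; "torque": the same for the moment, N m; "finger_gap": finger opening in m.
Only numpy, scipy, OpenCV 4.12 (cv2) and the standard library are available. Lean on these libraries where they do the work, as an engineer would, in place of code of your own. Each camera call takes 0.05 s, during which the arm holds its last target. There are 200 camera calls.

## Task

Pack the steel sterilising box: carry the handled steel tray over it and tip the five black caps into the large bay without your fingers touching them, then set the empty tray back down flat on the grey mat. Lay the spatula flat along the long front bay and close the lid fully. Put the tray and spatula down rather than dropping them, and leave everything else as it is, including the two vials already in the box.

Things in the scene. Friction and masses are not known exactly. Their poses are not given: they have to be found in the camera images.
- mat: Flat grey drying mat lying fixed on the bench, 280 (x) x 330 (y) x 3 mm; origin at the centre of its underside. The tray and the spatula start on it, side by side, either one on the left.
- box: Steel box fixed on the bench, 200 (x) x 270 (y) x 55 mm high, walls 4, floor 3 mm; origin under its centre, x away from the robot at yaw 0. A divider (3 mm, 50 mm high) along y at x = -28.5 mm parts the long front bay from the back; one along x at y = 36.5 mm splits the back into the large bay (-y side) and a small bay (+y side) holding two vials. Lid hinged on the far (+x) edge.
- cap_bay (a point): Centre of the floor of the large bay of the box, where the caps go; clear 123 (x) x 166 (y) mm and 47 mm deep below the divider tops (52 mm below the box rim). Axes as the box.
- spatula_bay (a point): Centre of the floor of the long front bay of the box; clear 66 (x) x 262 (y) mm, 52 mm below the box rim. Axes as the box.
- lid (a joint): Opening angle of the box lid in rad: 0 closed on the rim, starts at 1.66 to 1.84, standing open just past upright, stop at 1.9. Stiff friction hinge (about 0.45 N m): the lid stays where it is left and must be pushed all the way down, with about 1 to 3 N near its free edge.
- lid_hinge (a point): Middle of the lid's hinge line (along the box's y), at the box's far top edge, 55.5 mm above its underside. The lid is a plate reaching 200 mm from this line, 270 mm wide, 4 mm thick on the outer side of it. These axes turn with the lid: -x runs from the hinge to the free edge, z is the lid's outward normal (up when closed).
- lid_tab (a point): Centre of the outer face of the thumb tab (18 x 70 x 4 mm) that sticks out from the middle of the lid's free edge, 209 mm from the hinge line; axes turn with the lid as for lid_hinge.
- tray: Steel scoop tray, 0.2 kg: pan 150 (x) x 94 (y) mm, floor 3 mm; walls 3 mm thick, 24 mm high on both long sides and at the back (-x); front (+x) end open, where pieces slide off: some from 20 degrees of tilt, all at 50 to 60. Origin under the pan's centre. Black bar handle behind, x = -85 to -180 mm, 16 mm wide, 18 mm high. Loaded, balances about 100 mm ahead of tray_grip: grip it hard (60 N).
- tray_grip (a point): Middle of the handle's grip, at x = -115 mm, z = 36 mm in the tray's frame; pinch across y (16 mm). Axes as the tray.
- tray_lip (a point): Middle of the open front edge of the pan floor, at x = +75 mm, on top of the floor (z = 3 mm). Axes as the tray.
- cap1: Black plastic screw cap, 27 mm across and 19 mm high, 15 g, starting upright in the tray; origin at the centre of its underside.
- cap2: Black plastic screw cap, 27 mm across and 19 mm high, 15 g, starting upright in the tray; origin at the centre of its underside.
- cap3: Black plastic screw cap, 27 mm across and 19 mm high, 15 g, starting upright in the tray; origin at the centre of its underside.
- cap4: Black plastic screw cap, 27 mm across and 19 mm high, 15 g, starting upright in the tray; origin at the centre of its underside.
- cap5: Black plastic screw cap, 27 mm across and 19 mm high, 15 g, starting upright in the tray; origin at the centre of its underside.
- spatula: Loose lab spatula 190 mm long lying along its x: wooden handle (from x = -95 to 0 mm, 14 mm wide, 11 mm high) and a flat steel blade with a round end (x = 0 to 95 mm, 18 mm wide, 3 mm thick) level with the handle's underside. 50 g. Origin at the middle of the underside; either way round will do in its bay.
- spatula_grip (a point): Point in the handle's middle near the balance point, at x = -25 mm, z = 5.5 mm in the spatula's frame; pinch across y (14 mm).
- dishes_back: Stack of four culture dishes, 90 mm across, 59 mm high, behind; origin under its centre. Leave it alone.
- dishes_side: Stack of three culture dishes, 90 mm across, 44 mm high, on the right; origin under its centre. Leave it alone.
- marker: Marker pen lying on the bench between mat and box, 130 mm long (x), 13 mm thick; origin under its middle. Leave it alone.
- tip_box: Pipette tip box, 120 x 83 x 62 mm, on the left; origin under its centre. Leave it alone.
- vial1: Glass vial, 24 mm across, 42 mm high, standing in the small bay; origin under its centre. Leave it alone.
- vial2: Second such vial, in the small bay. Leave it alone.

How it is judged:
By the outcome, as a careful person would: the job done as asked, in the order asked, and still so for the second after the job is handed in, with the robot touching nothing.
It also fails if it takes over 72 s, if anything falls off the work surface, if the arm or the gripper's body presses on something with over 40 N, if the wrist force passes 120 N, or if a joint passes its speed limit or range.

## Working session

There is one attempt and no reset: what is moved stays moved. The work goes in short steps, Python scripts to look and compute and a shell command to move; the robot and the scene stay as the last step left them, time stands still between calls to the robot, and variables do not carry over. Pictures are saved under pics/ and viewed, about 8 in all and at most 12, crops included, and the job is handed in when it is done.

```bash
mkdir -p pics; python3 - <<'E'
from station import env
import cv2,numpy as np,pickle
for n in("scene","top"):
    c=env.capture(n); pickle.dump(c,open(n+'.pkl','wb')); cv2.imwrite(f'pics/{n}0.png',c['frame'][...,::-1]); print(n,c['fx'],c['cx'],c['cy'],np.round(c['pose'],3).tolist())
o=env.get_obs(); print(o['t'],o['position'],o['orientation'],o['ft_force'],o['finger_gap'])
E
```

```text
scene 528.7291623010025 316.1051685207496 240.7086623250522 [[0.932, 0.318, -0.174, 0.73], [0.363, -0.817, 0.449, -0.497], [0.0, -0.481, -0.877, 1.081], [0.0, 0.0, 0.0, 1.0]]
top 486.63773975315536 319.46977962365526 234.26664959666826 [[0.018, -0.99, 0.139, 0.388], [-1.0, -0.019, -0.005, -0.0], [0.008, -0.139, -0.99, 1.222], [0.0, 0.0, 0.0, 1.0]]
0.1 [ 0.23691305 -0.5234134   0.23792356] [-7.69229726e-04  9.77527619e-01  2.10805981e-01  1.10619954e-05] [ 0.61024292  0.13909947 -0.31782369] 0.08813243029302346
```

View pics/top0.png

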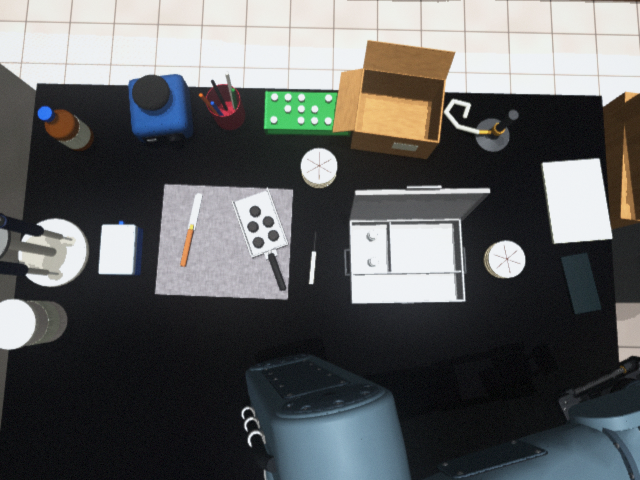

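View pics/scene0.png

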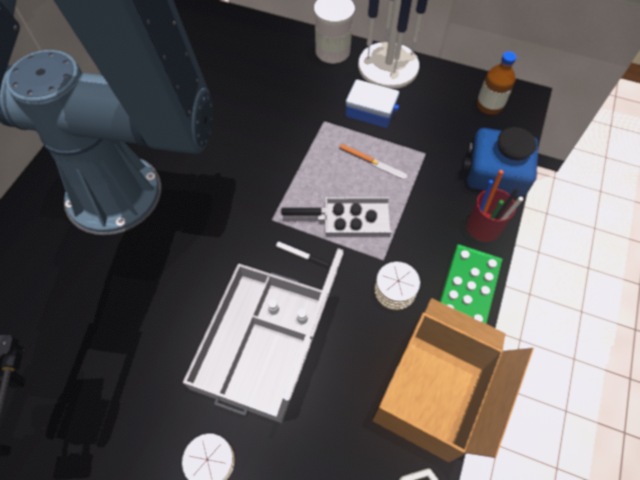

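The top view shows the spatula on the left of the mat (handle at about 188,245, blade tip 197,195). The tray is on the right (pan 260,225, handle end 282,287). The box is at 350–465 × 220–302, with the lid open behind it and the marker at 313,260.

```bash
cat > h.py <<'E'
import numpy as np,cv2,pickle
def pts(c,u,v,z=None):
    u=np.asarray(u,float);v=np.asarray(v,float)
    d=np.stack([(u-c['cx'])/c['fx'],(v-c['cy'])/c['fy'],np.ones_like(u)],-1)
    R=c['pose'][:3,:3];t=c['pose'][:3,3]
    w=d@R.T
    if z is None: s=c['z_map'][v.astype(int),u.astype(int)]
    else: s=(z-t[2])/w[...,2]
    return w*np.asarray(s)[...,None]+t
E
python3 - <<'E'
from h import *
c=pickle.load(open('top.pkl','rb'));f=c['frame'].astype(int)
vv,uu=np.mgrid[0:480,0:640]
P=pts(c,uu,vv); 
mat=(uu>165)&(uu<290)&(vv>187)&(vv<296)
r,g,b=f[...,0],f[...,1],f[...,2]
print('mat z',np.median(P[mat][:,2]))
def ax(m,name):
    q=P[m];ce=q.mean(0);w,V=np.linalg.eigh(np.cov((q-ce)[:,:2].T));a=V[:,1]; s=(q-ce)[:,:2]@a
    print(name,m.sum(),ce.round(4),'axis',a.round(3),np.degrees(np.arctan2(a[1],a[0])).round(1),'ext',s.min().round(3),s.max().round(3),'z',np.percentile(q[:,2],[5,50,95]).round(3))
ax(mat&(r-b>60),'wood')
ax(mat&(uu<220)&(P[...,2]>0.0055)|(mat&(uu<220)&(r-b>60)),'spat')
ax(mat&(r<60)&(vv>250)&(uu>262),'trayhandle')
dark=mat&(r<60)&(vv<250)
n,l,s,ce=cv2.connectedComponentsWithStats(dark.astype(np.uint8))
for i in range(1,n):
    if s[i,4]>20: print('cap',s[i,4],ce[i].round(1),pts(c,*ce[i]).round(4))
ax(mat&(uu>225)&(P[...,2]>0.0055),'tray')
# box rim
box=(uu>335)&(uu<480)&(vv>200)&(vv<310)&(P[...,2]>0.045)&(P[...,2]<0.062)
k=np.flatnonzero(box);q=P[box][:,:2].astype(np.float32);print('box',len(q),cv2.minAreaRect(q))
lid=(uu>335)&(uu<500)&(vv>183)&(vv<235)&(P[...,2]>0.075)
q=P[lid];ce=q.mean(0);w,V=np.linalg.eigh(np.cov((q-ce).T));print('lid',ce,V[:,0],q.min(0),q.max(0))
a=cv2.resize(c['frame'][183:303,155:297],None,fx=5,fy=5,interpolation=cv2.INTER_CUBIC)
b_=cv2.resize(c['frame'][183:310,340:495],None,fx=5,fy=4.7,interpolation=cv2.INTER_CUBIC)
cv2.imwrite('pics/mat.png',a[...,::-1]);cv2.imwrite('pics/box.png',cv2.resize(b_,None,fx=1,fy=5/4.7)[:600,...,::-1])
E
```

```text
mat z 0.003526482053051616
wood 214 [0.5214 0.3231 0.0187] axis [-0.987 -0.159] -170.8 ext -0.053 0.184 z [0.009 0.013 0.017]
spat 1113 [0.539  0.3052 0.0464] axis [-0.85  -0.527] -148.2 ext -0.152 0.29 z [0.006 0.007 0.016]
trayhandle 147 [0.4566 0.0916 0.057 ] axis [-0.868 -0.497] -150.2 ext -0.049 0.105 z [-0.     0.047  0.05 ]
tray 2481 [0.5494 0.139  0.0341] axis [-0.957 -0.29 ] -163.1 ext -0.141 0.195 z [0.006 0.011 0.048]
box 1157 ((0.49357375502586365, -0.21701203286647797), (0.20201358199119568, 0.2734431326389313), 2.0603649616241455)
lid [ 0.60563704 -0.21316424  0.19128837] [0.99033308 0.05731287 0.12631556] [ 0.38750918 -0.35084388  0.07505309] [ 6.25927443e-01 -8.47196205e-05  1.22190681e+00]
```

View pics/mat.png

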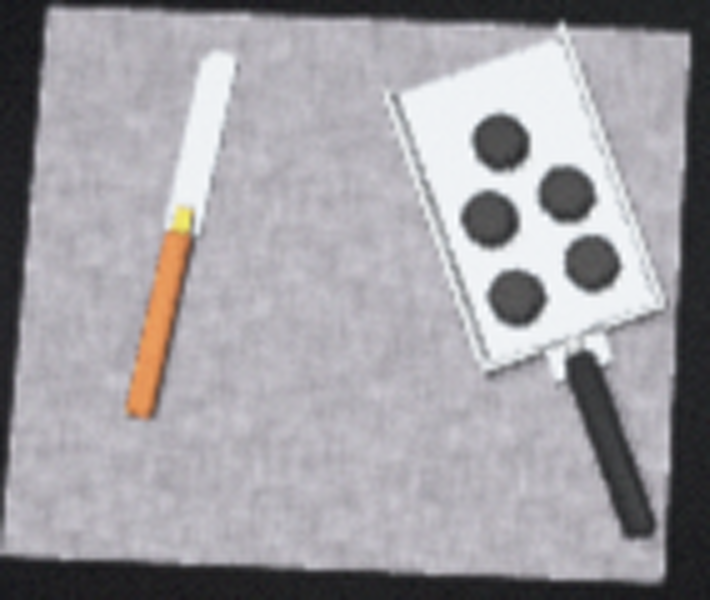

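View pics/box.png

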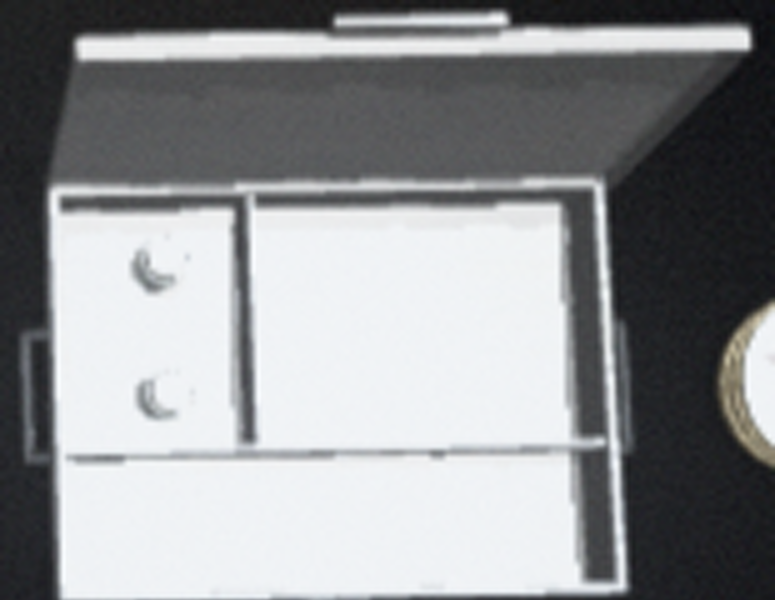

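The crops show the spatula from (140,415) to (222,52), the tray handle from (580,355) to (637,535) and all five caps in the pan. In the box crop the rim corners are (52,187), (602,183) and (627,592).

```bash
python3 - <<'E'
from h import *
c=pickle.load(open('top.pkl','rb'))
def M(p,z,o=(155,183)): p=np.array(p,float); return pts(c,o[0]+(p[:,0]-2)/5,o[1]+(p[:,1]-2)/5,z)[:,:2]
def lin(n,p,z,o=(155,183)):
    q=M(p,z,o);d=q[-1]-q[0];print(n,q.round(4).tolist(),'ang',np.degrees(np.arctan2(d[1],d[0])).round(2),'len',np.linalg.norm(d).round(4))
lin('spat',[(140,416),(181,232)],.014); lin('spat all',[(140,416),(223,52)],.010)
lin('handle',[(580,352),(639,535)],.047)
lin('pan left wall top outer',[(489,372),(388,93)],.027); lin('pan right',[(663,304),(562,26)],.027)
lin('lip',[(403,95),(565,38)],.006)
lin('mat L',[(5,553),(48,8)],.003);lin('mat R',[(664,580),(690,34)],.003)
o=(340,183)
lin('box far',[(602,183),(52,187)],.055,o);lin('box near',[(627,590),(62,600)],.055,o)
lin('div',[(602,443),(68,457)],.053,o); lin('divx',[(248,443),(250,195)],.053,o)
vv,uu=np.mgrid[0:480,0:640];P=pts(c,uu,vv);ok=c['z_map']>0
lid=ok&(uu>335)&(uu<500)&(vv>183)&(vv<222)&(P[...,2]>0.075)
q=P[lid];ce=np.median(q,0)
big=np.array([p for p in q]);A=np.c_[q[:,1:],np.ones(len(q))]
for _ in range(3):
    k,_r,_,_=np.linalg.lstsq(A,q[:,0],rcond=None);e=abs(A@k-q[:,0]);m=e<max(.004,np.median(e)*2);A,q=A[m],q[m]
print('lid x=',k,len(q),q.min(0).round(3),q.max(0).round(3))
for n,(u0,u1,v0,v1) in dict(dback=(298,340,146,190),dside=(482,528,238,282),marker=(305,322,230,286),tip=(95,145,218,280)).items():
    m=ok&(uu>u0)&(uu<u1)&(vv>v0)&(vv<v1)&(P[...,2]>.008);q=P[m];print(n,np.percentile(q,2,0).round(3),np.percentile(q,98,0).round(3))
from station import env
from scipy.spatial.transform import Rotation as R
o=env.get_obs()['orientation'];print(R.from_quat(np.roll(o,-1)).as_matrix().round(3))
E
```

```text
spat [[0.4719, 0.3313], [0.5645, 0.3161]] ang -9.35 len 0.0938
spat all [[0.4722, 0.3324], [0.6579, 0.3009]] ang -9.64 len 0.1883
handle [[0.5045, 0.1113], [0.4169, 0.0802]] ang -160.46 len 0.093
pan left wall top outer [[0.4958, 0.1576], [0.6347, 0.2132]] ang 21.82 len 0.1497
pan right [[0.5311, 0.073], [0.6707, 0.1275]] ang 21.33 len 0.1499
lip [[0.6382, 0.2093], [0.6695, 0.128]] ang -68.97 len 0.0872
mat L [[0.4035, 0.3973], [0.6807, 0.3932]] ang -0.84 len 0.2772
mat R [[0.3961, 0.0702], [0.6735, 0.0644]] ang -1.2 len 0.2775
box far [[0.5951, -0.3481], [0.588, -0.0799]] ang 91.53 len 0.2683
box near [[0.3986, -0.3556], [0.3891, -0.0865]] ang 92.03 len 0.2693
div [[0.4685, -0.3459], [0.4571, -0.0889]] ang 92.55 len 0.2572
divx [[0.4654, -0.1754], [0.5862, -0.1766]] ang -0.58 len 0.1208
lid x= [-0.03552098  0.1217494   0.57845824] 3317 [ 0.59  -0.35   0.075] [ 0.624 -0.076  0.274]
dback [ 0.678 -0.041  0.015] [0.761 0.04  0.063]
dside [ 0.46  -0.502  0.012] [ 0.541 -0.42   0.048]
marker [ 0.438 -0.     0.008] [0.562 0.015 0.016]
tip [0.448 0.437 0.014] [0.564 0.516 0.066]
[[ 0.911  0.412 -0.   ]
 [ 0.412 -0.911  0.002]
 [ 0.    -0.001 -1.   ]]
```

```bash
cat >> h.py <<'E'
from scipy.spatial.transform import Rotation as Ro
def Rt(yaw,tilt=0):
    "tool pointing down with tool x at heading yaw (deg), then tray nose pitched down by tilt (deg)"
    return Ro.from_euler('z',yaw,degrees=True)*Ro.from_euler('y',tilt,degrees=True)*Ro.from_euler('x',180,degrees=True)
def go(tcp,R,o):
    R0=Ro.from_quat(np.roll(o['orientation'],-1)); return np.r_[(R0.inv()*R).as_rotvec(),R0.inv().apply(np.asarray(tcp)-o['position'])].round(4)
E
python3 - <<'E'
from h import *; from station import env
print(go([.4757,.1015,.12],Rt(21.06),env.get_obs()))
E
python3 -m handwheel '0 0 .01 .03 -.03 0 .088; 0 0 .02 .07 -.07 .01 .088; 0 0 .03 .10 -.10 .02 .088; 0 0 .04 .135 -.135 .03 .088; 0 0 .05 .17 -.17 .04 .088; 0 0 .057 .205 -.205 .05 .088; 0 0 .057 .24 -.24 .06 .088; 0 0 .057 .275 -.275 .07 .088'
```

```text
[-1.500e-03 -3.000e-04  5.720e-02  4.751e-01 -4.708e-01  1.188e-01]
t: 0.9
position: [0.3731, -0.1613, 0.169]
orientation: [0.0, 0.983, 0.183, 0.0]
ft_force: [0.2, -0.5, -1.0]
finger_gap: 0.0879
```

```bash
cat > g.py <<'E'
import sys
from h import *; from station import env
a=[float(x) for x in sys.argv[1:]];print(go(a[:3],Rt(*a[3:]),env.get_obs()))
E
python3 g.py .4757 .1015 .12 21.06
```

```text
[ 2.000e-04 -2.000e-04 -4.000e-04  1.901e-01 -2.084e-01  4.900e-02]
```

```bash
python3 -m handwheel '0 0 0 .034 -.036 .01 .088; 0 0 0 .068 -.072 .02 .088; 0 0 0 .102 -.11 .03 .088; 0 0 0 .136 -.145 .04 .088; 0 0 0 .165 -.18 .049 .088; 0 0 0 .183 -.20 .049 .088; 0 0 0 .19 -.2084 .049 .088; 0 0 0 .19 -.2084 .049 .088' | tail -4; python3 g.py .4757 .1015 .020 21.06; python3 - <<'E'
from station import env
import cv2
c=env.capture('scene');cv2.imwrite('pics/s1.png',cv2.resize(c['frame'][60:280,200:450,::-1],None,fx=2.6,fy=2.6,interpolation=2))
E
```

```text
position: [0.4753, 0.1004, 0.1202]
orientation: [0.0, 0.983, 0.184, -0.0]
ft_force: [-0.5, -0.8, 0.7]
finger_gap: 0.0882
[-1.000e-04  5.000e-04  2.600e-03  9.000e-04 -9.000e-04  1.002e-01]
```

View pics/s1.png

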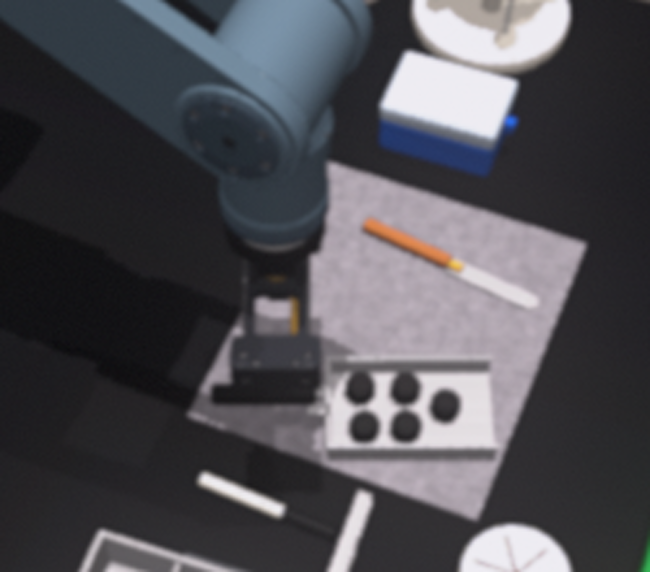

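The open gripper (275,370) is above the handle, aligned with the tray. I'll descend and grip.

```bash
python3 -m handwheel '0 0 0 .001 -.001 .03 .088; 0 0 0 .001 -.001 .06 .088; 0 0 0 .001 -.001 .085 .088; 0 0 0 .001 -.001 .1 .088;0 0 0 .001 -.001 .1 .088; 0 0 0 .001 -.001 .1 .04; 0 0 0 .001 -.001 .1 0;0 0 0 .001 -.001 .1 0' 60; python3 -m handwheel '0 0 0 0 0 0 0;0 0 0 0 0 0 0;0 0 0 0 0 0 0' 60
```

```text
t: 2.55
position: [0.4769, 0.1005, 0.0216]
orientation: [0.0, 0.983, 0.183, 0.001]
ft_force: [0.1, 0.3, 0.1]
finger_gap: 0.0661
t: 2.85
position: [0.4761, 0.1009, 0.0207]
orientation: [0.0, 0.983, 0.183, 0.0]
ft_force: [0.3, -0.2, -0.5]
finger_gap: 0.042
```

```bash
python3 -m handwheel '0 0 0 0 0 0 0;0 0 0 0 0 0 0;0 0 0 0 0 0 0;0 0 0 0 0 0 0;0 0 0 0 0 0 0;0 0 0 0 0 0 0' 60;python3 -m handwheel '0 0 0 0 0 -.003 0;0 0 0 0 0 -.008 0;0 0 0 0 0 -.015 0;0 0 0 0 0 -.025 0;0 0 0 0 0 -.035 0;0 0 0 0 0 -.035 0' 60; python3 - <<'E'
from station import env
print(env.get_obs()['ft_force'],env.get_obs()['torque'],env.get_obs()['joint_positions'])
import cv2,pickle
c=env.capture('scene');pickle.dump(c,open('s2.pkl','wb'));cv2.imwrite('pics/s2.png',cv2.resize(c['frame'][60:280,200:450,::-1],None,fx=2.6,fy=2.6,interpolation=2))
E
```

```text
t: 3.45
position: [0.4759, 0.1009, 0.0204]
orientation: [-0.0, 0.983, 0.183, -0.0]
ft_force: [0.5, 0.3, 1.2]
finger_gap: 0.0151
t: 4.05
position: [0.4775, 0.1008, 0.0574]
orientation: [0.0, 0.983, 0.183, 0.002]
ft_force: [0.3, 0.6, -4.0]
finger_gap: 0.0154
[ 0.28193866  0.63524113 -4.02716833] [-0.09764275  0.2171104  -0.02061901] [-3.57091182e-02  2.41533699e-01  1.95323936e+00  5.73612467e-06
  9.43139113e-01  1.16723614e+00]
```

View pics/s2.png

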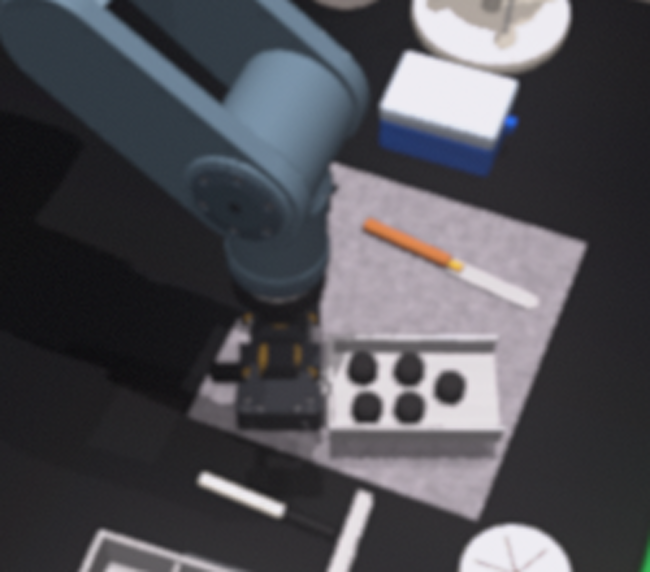

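The tray is lifted level with all five caps aboard. Next I'll carry it in an arc, clear of the lid.

```bash
python3 -m handwheel '0 0 0 0 0 -.01 0;0 0 .03 -.008 0 -.025 0;0 0 .08 -.022 0 -.042 0;0 0 .13 -.038 0 -.06 0;0 0 .19 -.056 0 -.075 0;0 0 .25 -.075 0 -.087 0;0 0 .31 -.093 0 -.093 0;0 0 .37 -.110 0 -.093 0' 60; python3 g.py .34 -.06 .15 -30;python3 g.py .361 -.1294 .12 -40
```

```text
t: 4.9
position: [0.3731, 0.0611, 0.1496]
orientation: [0.0, 1.0, -0.002, 0.001]
ft_force: [0.3, 0.4, -2.2]
finger_gap: 0.0148
[-3.000e-04 -1.800e-03  5.190e-01 -3.250e-02  1.212e-01 -5.000e-04]
[-4.000e-04 -1.800e-03  6.935e-01 -1.120e-02  1.905e-01  2.960e-02]
```

```bash
python3 -m handwheel '0 0 .06 -.006 .012 0 0;0 0 .12 -.013 .026 0 0;0 0 .18 -.02 .042 0 0;0 0 .25 -.025 .058 0 0;0 0 .32 -.029 .075 0 0;0 0 .39 -.032 .092 0 0;0 0 .46 -.032 .108 0 0;0 0 .52 -.03 .124 .002 0' 60; python3 g.py .361 -.1294 .11 -40
```

```text
t: 5.7
position: [0.3428, -0.0632, 0.1468]
orientation: [0.0, 0.966, -0.26, 0.0]
ft_force: [0.6, -0.1, -2.7]
finger_gap: 0.0152
[-1.000e-04 -5.000e-04  1.729e-01  4.890e-02  4.810e-02  3.680e-02]
```

```bash
python3 -m handwheel '0 0 .03 .01 .01 .004 0;0 0 .06 .02 .02 .01 0;0 0 .1 .03 .03 .018 0;0 0 .14 .038 .038 .026 0;0 0 .165 .045 .045 .033 0;0 0 .173 .049 .048 .037 0;0 0 .173 .049 .048 .037 0' 60; python3 - <<'E'
from h import *;from station import env
o=env.get_obs();print(o['joint_positions'])
B=Ro.from_euler('z',2,degrees=True)
lip=np.array([.5067,-.2516])
for T,L in((15,.09),(30,.08),(45,.07),(55,.062)):
    R=Ro.from_euler('z',-40,degrees=True)*Ro.from_euler('y',T,degrees=True)
    g=np.r_[lip,L]-R.apply([.19,0,-.033]); tcp=g+Rt(-40,T).apply([0,0,.019]); print(T,go(tcp,Rt(-40,T),o))
c=env.capture('top');cv2.imwrite('pics/t3.png',cv2.resize(c['frame'][170:330,280:520,::-1],None,fx=3.2,fy=3.2,interpolation=2))
E
```

```text
t: 6.4
position: [0.3614, -0.1288, 0.1089]
orientation: [-0.0, 0.94, -0.341, -0.001]
ft_force: [-0.2, 0.2, -2.1]
finger_gap: 0.015
[-6.54548788e-01 -8.84182612e-02  2.17850123e+00  9.75303120e-05
  1.05294897e+00  1.61156405e+00]
15 [ 0.0003 -0.2604  0.0028  0.0103  0.0007 -0.0439]
30 [ 0.0007 -0.5222  0.0027  0.0326  0.0007 -0.0783]
45 [ 0.0011 -0.784   0.0026  0.0657  0.0008 -0.1055]
55 [ 1.300e-03 -9.585e-01  2.600e-03  9.260e-02  9.000e-04 -1.169e-01]
```

View pics/t3.png

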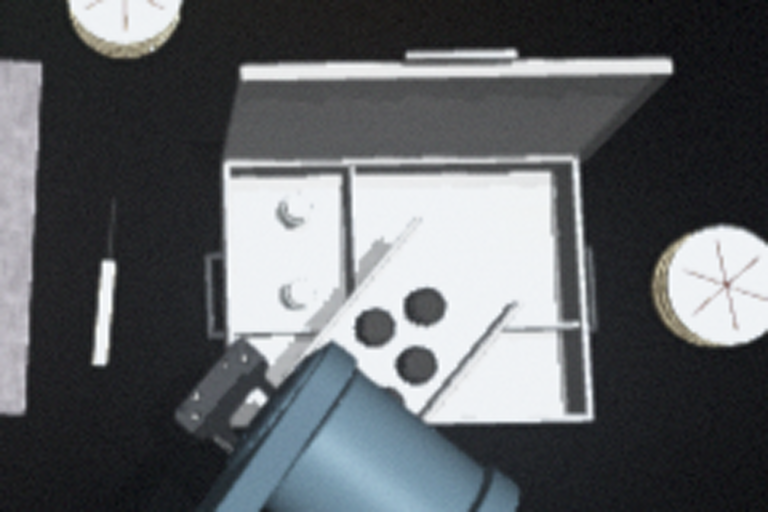

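The tray is level over the box, with its lip corners at (420,218) and (518,303) inside the large bay. The wrist hides the two rear caps. I'll shift about 12 mm forward and tip gradually.

```bash
python3 -m handwheel '0 -.065 0 .003 0 -.012 0;0 -.13 0 .006 0 -.023 0;0 -.196 0 .010 0 -.034 0;0 -.26 0 .015 0 -.044 0;0 -.327 0 .021 0 -.053 0;0 -.392 0 .028 0 -.062 0;0 -.457 0 .036 0 -.07 0;0 -.522 0 .0445 0 -.078 0' 60; python3 - <<'E'
from h import *;from station import env
o=env.get_obs();print(o['joint_positions'])
lip=np.array([.516,-.259])
for T,L in((37.5,.075),(45,.07),(52.5,.065),(56,.064)):
    R=Ro.from_euler('z',-40,degrees=True)*Ro.from_euler('y',T,degrees=True)
    g=np.r_[lip,L]-R.apply([.19,0,-.033]); tcp=g+Rt(-40,T).apply([0,0,.019]); print(T,go(tcp,Rt(-40,T),o))
E
```

```text
t: 7.25
position: [0.3964, -0.1571, 0.1883]
orientation: [-0.088, 0.908, -0.328, -0.243]
ft_force: [-0.4, -0.0, -3.3]
finger_gap: 0.0152
[-0.66753588  0.28154874  1.68282762  0.01358866  1.70013982  1.59521429]
37.5 [ 0.0021 -0.1314  0.0037  0.0061  0.0012 -0.0191]
45 [ 0.0023 -0.2623  0.0036  0.0153  0.0013 -0.0388]
52.5 [ 0.0025 -0.3932  0.0034  0.0275  0.0014 -0.0574]
56 [ 0.0026 -0.4543  0.0034  0.0336  0.0014 -0.0668]
```

```bash
python3 -m handwheel '.001 -.065 .002 .003 .001 -.01 0;.002 -.13 .003 .006 .001 -.019 0;.002 -.196 .003 .0105 .001 -.029 0;.002 -.262 .003 .0155 .001 -.039 0;.002 -.327 .003 .021 .001 -.048 0;.002 -.393 .003 .0275 .001 -.0575 0;.002 -.454 .003 .0335 .001 -.067 0;.002 -.454 .003 .0335 .001 -.067 0' 60;python3 -m handwheel '0 0 0 0 0 0 0;0 0 0 0 0 0 0;0 0 0 0 0 0 0' 60; python3 - <<'E'
from station import env;import cv2,numpy as np
o=env.get_obs();print(o['joint_positions'])
c=env.capture('top');d=env.capture('scene')
a=cv2.resize(c['frame'][170:320,330:520],(475,375),interpolation=2);b=cv2.resize(d['frame'][190:430,170:380],(328,375),interpolation=2)
cv2.imwrite('pics/t4.png',np.hstack([a,b])[...,::-1])
E
```

```text
t: 8.05
position: [0.4439, -0.1984, 0.2277]
orientation: [-0.16, 0.83, -0.302, -0.441]
ft_force: [-0.4, -0.0, -2.4]
finger_gap: 0.0155
t: 8.35
position: [0.4429, -0.1975, 0.2294]
orientation: [-0.16, 0.83, -0.302, -0.44]
ft_force: [-0.7, -1.2, -2.0]
finger_gap: 0.0147
[-0.67659886  0.66637081  1.24734376  0.02182809  2.20208412  1.59619659]
```

View pics/t4.png

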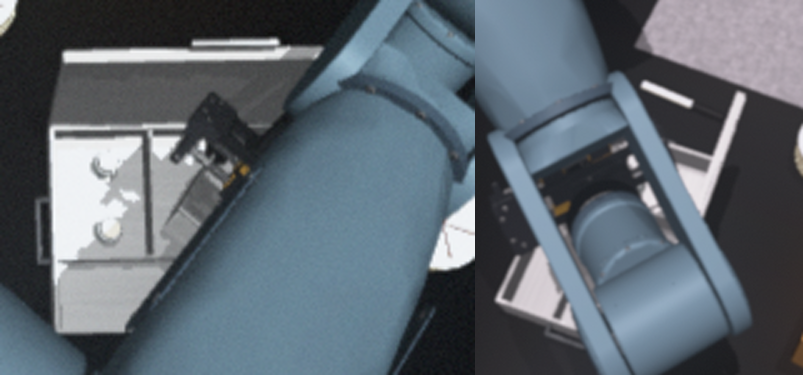

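The arm hides the bay. The wrist force has dropped to about the empty tray's weight. I'll tilt a little further with a small shake, then level out and look.

```bash
python3 -m handwheel '0 -.04 0 .003 0 -.008 0;0 -.07 0 .005 0 -.016 0;0 -.04 0 .003 0 -.008 0;0 -.07 0 .005 0 -.016 0;0 -.07 0 .005 0 -.016 0;0 -.07 0 .005 0 -.016 0;0 -.07 0 .005 0 -.016 0' 60; python3 - <<'E'
from h import *;from station import env
o=env.get_obs();print(o['ft_force'],o['joint_positions'])
lip=np.array([.510,-.254])
for T,L in((45,.085),(30,.105),(22,.115)):
    R=Ro.from_euler('z',-40,degrees=True)*Ro.from_euler('y',T,degrees=True)
    g=np.r_[lip,L]-R.apply([.19,0,-.033]); tcp=g+Rt(-40,T).apply([0,0,.019]); print(T,go(tcp,Rt(-40,T),o))
E
```

```text
t: 9.15
position: [0.4553, -0.2082, 0.2337]
orientation: [-0.171, 0.814, -0.297, -0.469]
ft_force: [-0.2, 0.2, -1.5]
finger_gap: 0.0152
[-0.19212133  0.24509444 -1.48093266] [-0.67784667  0.73941381  1.16046053  0.0235732   2.2867196   1.59717274]
45 [-1.000e-04  2.598e-01 -8.000e-04 -2.280e-02 -1.000e-04  4.810e-02]
30 [-0.000e+00  5.216e-01 -8.000e-04 -2.450e-02 -1.000e-04  8.540e-02]
22 [ 0.000e+00  6.613e-01 -8.000e-04 -2.000e-02 -1.000e-04  1.034e-01]
```

```bash
python3 -m handwheel '0 .08 0 -.009 0 .015 0;0 .17 0 -.017 0 .031 0;0 .26 0 -.023 0 .048 0;0 .35 0 -.024 0 .062 0;0 .44 0 -.0245 0 .075 0;0 .522 0 -.0245 0 .085 0;0 .60 0 -.022 0 .096 0;0 .661 0 -.02 0 .103 0' 60; python3 g.py .32 -.06 .2 -35; 
```

```text
t: 9.95
position: [0.3787, -0.1438, 0.1995]
orientation: [-0.065, 0.923, -0.336, -0.178]
ft_force: [-0.8, 0.8, -1.0]
finger_gap: 0.0153
[-0.0162  0.3812 -0.0867 -0.0919 -0.0264  0.0363]
```

```bash
python3 -m handwheel '0 .08 0 -.012 -.003 .005 0;0 .16 -.02 -.03 -.008 .01 0;-.005 .24 -.04 -.05 -.014 .018 0;-.01 .32 -.06 -.07 -.02 .028 0;-.016 .38 -.08 -.085 -.024 .034 0;-.016 .381 -.087 -.092 -.026 .036 0;-.016 .381 -.087 -.092 -.026 .036 0' 60; python3 g.py .36 .04 .2 0;python3 g.py .4757 .1015 .12 21
```

```text
t: 10.65
position: [0.3201, -0.0605, 0.201]
orientation: [-0.001, 0.954, -0.3, -0.001]
ft_force: [1.7, 0.1, -2.1]
finger_gap: 0.0147
[-0.0016  0.0027 -0.6099 -0.0249 -0.1052  0.0011]
[-0.0021  0.0024 -0.9764  0.035  -0.2218  0.081 ]
```

```bash
python3 -m handwheel '0 0 -.06 -.003 -.01 0 0;0 0 -.14 -.006 -.022 0 0;0 0 -.22 -.01 -.036 0 0;0 0 -.3 -.014 -.05 0 0;0 0 -.38 -.018 -.065 0 0;0 0 -.46 -.02 -.08 0 0;0 0 -.54 -.023 -.095 0 0;0 0 -.61 -.025 -.105 0 0' 60; python3 g.py .4757 .1015 .08 21; python3 - <<'E'
from station import env;import cv2,numpy as np,pickle
c=env.capture('top');pickle.dump(c,open('t5.pkl','wb'))
cv2.imwrite('pics/t5.png',cv2.resize(c['frame'][170:320,210:510,::-1],None,fx=2.6,fy=2.6,interpolation=2))
E
```

```text
t: 11.45
position: [0.3615, 0.0393, 0.2007]
orientation: [-0.002, 1.0, 0.001, -0.002]
ft_force: [-0.1, 0.4, -2.5]
finger_gap: 0.0154
[-0.0038  0.0037 -0.3649  0.1148 -0.0617  0.1204]
```

View pics/t5.png

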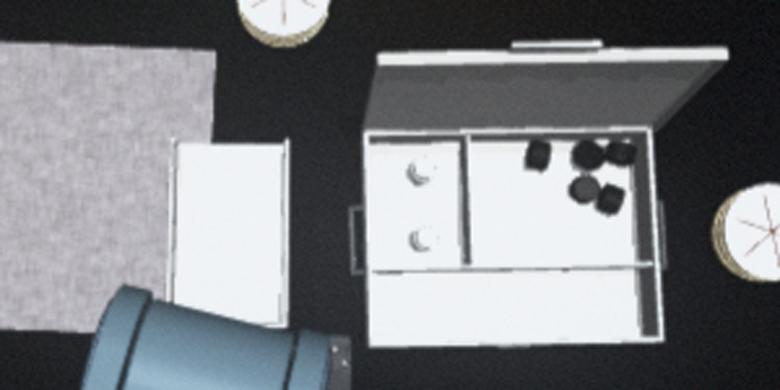

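All five caps lie in the large bay, around (540–635, 150–200), and the pan is empty. I'll carry the tray back to the mat, about 20 mm further in than it was.

```bash
python3 -m handwheel '0 0 -.03 .01 -.008 .01 0;0 0 -.08 .025 -.018 .025 0;0 0 -.13 .042 -.03 .042 0;0 0 -.18 .06 -.042 .06 0;-.002 .002 -.24 .078 -.055 .08 0;-.003 .003 -.3 .095 -.067 .1 0;-.004 .004 -.35 .108 -.077 .114 0;-.004 .004 -.365 .115 -.082 .12 0' 60;python3 -m handwheel '0 0 0 0 0 .01 0;0 0 0 0 0 .02 0;0 0 0 0 0 .03 0;0 0 0 0 0 .03 0;0 0 0 0 0 .03 0' 60; python3 g.py .4757 .1215 .0205 21; python3 - <<'E'
from h import *;from station import env
c=env.capture('top');pickle.dump(c,open('t6.pkl','wb'))
o=env.get_obs();p=o['position']
vv,uu=np.mgrid[150:300,200:330];P=pts(c,uu,vv)
R=Ro.from_euler('z',-21,degrees=True);q=R.apply((P-[p[0],p[1],0]).reshape(-1,3))
m=(q[:,0]>.06)&(q[:,0]<.18)&(abs(q[:,1])<.038)&(c['z_map'][150:300,200:330].ravel()>0);q=q[m]
A=np.c_[q[:,:2],np.ones(len(q))];print(len(q),np.linalg.lstsq(A,q[:,2],rcond=None)[0],np.percentile(q[:,2],[5,50,95]),p)
for x in(.06,.09,.12,.15):
  s=(q[:,0]>x)&(q[:,0]<x+.03);print(x,np.median(q[s,2]))
c0=c
# caps in box
vv,uu=np.mgrid[200:300,395:470];P=pts(c,uu,vv);k=c['frame'][200:300,395:470].max(-1)<60
print('caps z pct',np.percentile(P[k][:,2],[50,90,97,99]))
E
```

```text
t: 12.3
position: [0.4755, 0.1212, 0.0784]
orientation: [0.0, 0.984, 0.181, -0.001]
ft_force: [0.0, 0.5, -1.8]
finger_gap: 0.0149
t: 12.8
position: [0.4747, 0.1212, 0.0506]
orientation: [0.0, 0.984, 0.181, 0.001]
ft_force: [-0.3, 0.8, -1.6]
finger_gap: 0.0153
[ 0.0011 -0.0012 -0.003   0.001   0.0001  0.0301]
1004 [-0.01218684 -0.00396527  0.03588766] [0.03043897 0.03424832 0.03793039] [0.47515889 0.12130071 0.05092856]
0.06 0.03494032206833375
0.09 0.03447762771050944
0.12 0.03430772348109479
0.15 0.03381337495499692
caps z pct [0.00227555 0.02985063 0.03305958 0.10046883]
```

The pan is about 0.7° nose down. I'll correct that while lowering gently.

```bash
python3 -m handwheel '0 .005 0 .001 0 .01 0;0 .01 0 .001 0 .02 0;0 .01 0 .001 0 .025 0;0 .01 0 .001 0 .0275 0;0 .01 0 .001 0 .029 0;0 .01 0 .001 0 .029 0' 60; python3 -m handwheel '0 0 0 0 0 .0005 0;0 0 0 0 0 .001 0;0 0 0 0 0 .001 0;0 0 0 0 0 .001 0' 60;python3 - <<'E'
from station import env
o=env.get_obs();print(o['ft_force'],o['torque'])
E
```

```text
t: 13.45
position: [0.476, 0.1218, 0.0214]
orientation: [-0.0, 0.983, 0.181, 0.006]
ft_force: [-0.1, -0.0, -1.6]
finger_gap: 0.0148
t: 13.85
position: [0.4762, 0.1218, 0.0207]
orientation: [-0.0, 0.983, 0.181, 0.006]
ft_force: [0.2, 0.5, -2.6]
finger_gap: 0.0153
[ 0.15235908  0.50104799 -2.57675194] [-0.0169248   0.15788207  0.01736875]
```

```bash
for i in 1 2 3; do python3 -m handwheel '0 0 0 0 0 .0007 0;0 0 0 0 0 .0007 0;0 0 0 0 0 .0007 0' 60|grep -E 'pos|ft';done;python3 - <<'E'
from station import env
o=env.get_obs();print(o['ft_force'],o['torque'])
E
```

```text
position: [0.4761, 0.1218, 0.02]
ft_force: [-1.2, -0.9, 1.5]
position: [0.476, 0.1217, 0.0195]
ft_force: [-3.3, -1.5, 6.5]
position: [0.4759, 0.1217, 0.0191]
ft_force: [-6.5, -2.7, 10.5]
[-6.4762891  -2.74964142 10.5180951 ] [-0.17443988  0.78125782 -0.00401336]
```

```bash
python3 -m handwheel '0 0 0 0 0 -.001 0;0 0 0 0 0 -.001 0;0 0 0 0 0 -.001 .03;0 0 0 0 0 -.001 .05;0 0 0 0 0 -.001 .06;0 0 0 0 0 -.001 .06;0 0 0 0 0 -.001 .06;0 0 0 0 0 -.001 .06' 30; python3 -m handwheel '0 0 0 0 0 -.02 .07;0 0 0 0 0 -.05 .07;0 0 0 0 0 -.09 .07;0 0 0 0 0 -.13 .07'; python3 - <<'E'
from h import *
# spatula: handle end->, grip at 70 mm from handle end
a=np.array([.472,.332]);th=np.radians(-9.5);d=np.array([np.cos(th),np.sin(th)])
g=a+.070*d;print('grip',g)
E
python3 g.py .541 .3204 .10 -9.5
```

```text
t: 15.55
position: [0.476, 0.1218, 0.0194]
orientation: [-0.0, 0.983, 0.181, 0.006]
ft_force: [-0.4, 0.9, 0.2]
finger_gap: 0.0597
t: 15.95
position: [0.4739, 0.1214, 0.1504]
orientation: [-0.001, 0.983, 0.181, 0.005]
ft_force: [0.5, -0.1, 0.6]
finger_gap: 0.0698
grip [0.54103999 0.32044667]
[-0.002  -0.0103  0.5299  0.133  -0.1621  0.0517]
```

```bash
python3 -m handwheel '0 0 .06 .015 -.018 .005 .05;0 0 .13 .032 -.04 .01 .05;0 0 .2 .05 -.062 .015 .05;0 0 .27 .068 -.084 .022 .05;0 0 .34 .086 -.106 .03 .05;0 -.005 .41 .104 -.128 .038 .05;0 -.01 .48 .12 -.148 .046 .05;-.002 -.0103 .53 .133 -.162 .052 .05';python3 - <<'E'
from h import *;from station import env
c=env.capture('scene');pickle.dump(c,open('s7.pkl','wb'))
cv2.imwrite('pics/s7.png',cv2.resize(c['frame'][60:280,230:460,::-1],None,fx=2.6,fy=2.6,interpolation=2))
E
python3 g.py .541 .3204 .03 -9.5
```

```text
t: 16.75
position: [0.5417, 0.3218, 0.098]
orientation: [-0.0, 0.996, -0.084, 0.0]
ft_force: [0.7, -0.7, -0.6]
finger_gap: 0.0499
[-0.0011 -0.0007 -0.0033 -0.0005  0.0033  0.0673]
```

View pics/s7.png

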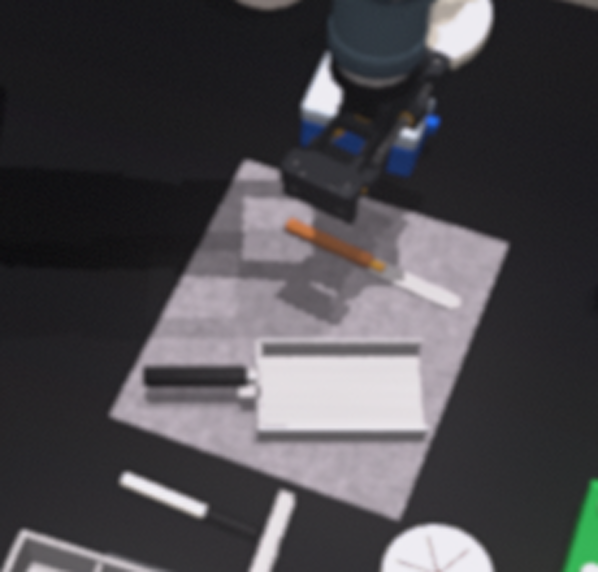

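The tray sits flat on the mat, wholly inside its edges. The gripper is above the spatula at (290–460, 225–300). I'll descend and grip.

```bash
python3 -m handwheel '0 0 0 0 .003 .03 .05;0 0 0 0 .003 .06 .05;0 0 0 0 .003 .08 .05;0 0 0 0 .003 .088 .05;0 0 0 0 .003 .0915 .05;0 0 0 0 .003 .0915 .05;0 0 0 0 .003 .0915 .03;0 0 0 0 .003 .0915 0' 25; python3 -m handwheel '0 0 0 0 0 0 0;0 0 0 0 0 0 0;0 0 0 0 0 0 0;0 0 0 0 0 0 0;0 0 0 0 0 0 0;0 0 0 0 0 0 0;0 0 0 0 0 0 0' 25
```

```text
t: 17.6
position: [0.5422, 0.3177, 0.0086]
orientation: [-0.0, 0.997, -0.083, 0.002]
ft_force: [0.7, -0.5, -0.7]
finger_gap: 0.036
t: 18.3
position: [0.5417, 0.3176, 0.0077]
orientation: [-0.0, 0.997, -0.083, 0.001]
ft_force: [-2.2, 0.7, 6.2]
finger_gap: 0.0137
```

```bash
python3 -m handwheel '0 0 0 0 0 -.003 0;0 0 0 0 0 -.01 0;0 0 0 0 0 -.025 0;0 0 0 0 0 -.045 0;0 0 0 0 0 -.07 0;0 0 0 0 0 -.095 0;0 0 0 0 0 -.11 0;0 0 0 0 0 -.115 0' 25; python3 g.py .43 .06 .12 -50;python3 - <<'E'
from h import *;from station import env
c=env.capture('scene');pickle.dump(c,open('s8.pkl','wb'))
cv2.imwrite('pics/s8.png',cv2.resize(c['frame'][40:240,270:440,::-1],None,fx=3,fy=3,interpolation=2))
E
```

```text
t: 19.1
position: [0.5424, 0.3178, 0.125]
orientation: [-0.001, 0.997, -0.083, 0.002]
ft_force: [0.5, -0.3, -0.8]
finger_gap: 0.0134
[-0.0037 -0.0038  0.7069 -0.0683  0.2729  0.0041]
```

View pics/s8.png

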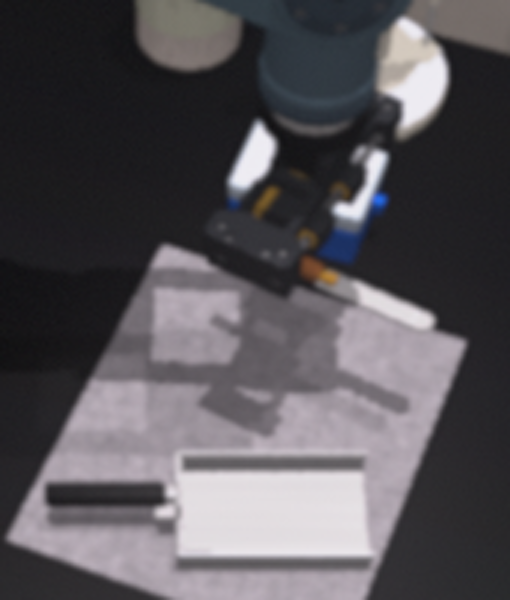

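The spatula is held level, blade to the lower right at (430,320). I'll carry it to the front bay.

```bash
python3 -m handwheel '0 0 .06 -.005 .02 0 0;0 0 .15 -.013 .05 0 0;0 0 .25 -.023 .088 0 0;0 0 .35 -.034 .128 0 0;0 0 .45 -.044 .168 0 0;0 0 .55 -.053 .208 0 0;0 0 .64 -.061 .243 0 0;-.002 -.002 .707 -.068 .273 .004 0' 25; python3 g.py .4297 -.1942 .12 -88
```

```text
t: 19.95
position: [0.4276, 0.058, 0.1174]
orientation: [0.001, 0.905, -0.424, -0.001]
ft_force: [0.5, -1.0, -1.3]
finger_gap: 0.0135
[ 2.800e-03  3.000e-04  6.592e-01  1.952e-01  1.597e-01 -2.400e-03]
```

```bash
python3 -m handwheel '0 0 .08 .027 .022 0 0;0 0 .17 .053 .044 0 0;0 0 .26 .08 .066 0 0;0 0 .36 .108 .09 0 0;0 0 .46 .136 .112 0 0;0 0 .56 .164 .135 0 0;0 0 .63 .184 .152 -.002 0;0 0 .659 .195 .16 -.002 0' 25; python3 -m handwheel '0 0 0 0 0 0 0; 0 0 0 0 0 0 0' 25; python3 g.py .4297 -.1942 .0077 -88
python3 - <<'E'
from h import *;from station import env
c=env.capture('scene');pickle.dump(c,open('s9.pkl','wb'))
d=env.capture('top');pickle.dump(d,open('t9.pkl','wb'))
a=cv2.resize(d['frame'][195:320,335:485],(450,375),interpolation=2);b=cv2.resize(c['frame'][190:430,150:370],(344,375),interpolation=2)
cv2.imwrite('pics/s9.png',np.hstack([a,b])[...,::-1])
E
```

```text
t: 20.75
position: [0.4312, -0.1946, 0.1196]
orientation: [0.001, 0.719, -0.695, -0.001]
ft_force: [-0.4, 0.2, -0.2]
finger_gap: 0.0136
t: 20.95
position: [0.4313, -0.1917, 0.1195]
orientation: [0.001, 0.721, -0.693, -0.001]
ft_force: [-0.2, 0.8, -0.4]
finger_gap: 0.0135
[0.0027 0.0009 0.0053 0.0025 0.0014 0.1118]
```

View pics/s9.png

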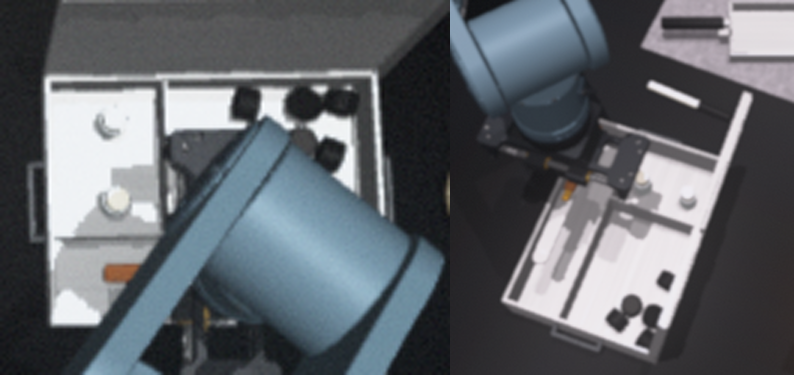

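The spatula hangs over the front bay, parallel to it and central. Lowering it.

```bash
python3 -m handwheel '.003 .001 .005 .0025 .0015 .02 0;.003 .001 .005 .0025 .0015 .045 0;.003 .001 .005 .0025 .0015 .07 0;.003 .001 .005 .0025 .0015 .088 0;.003 .001 .005 .0025 .0015 .1 0;.003 .001 .005 .0025 .0015 .106 0;.003 .001 .005 .0025 .0015 .109 0;.003 .001 .005 .0025 .0015 .109 0' 25; for i in 1 2; do python3 -m handwheel '0 0 0 0 0 .001 0;0 0 0 0 0 .001 0' 25|grep -E 'pos|ft'; done
```

```text
t: 21.85
position: [0.4306, -0.1955, 0.0116]
orientation: [-0.0, 0.719, -0.695, 0.001]
ft_force: [-0.8, -0.2, -0.3]
finger_gap: 0.0137
position: [0.4307, -0.1959, 0.0109]
ft_force: [-0.2, 0.3, -0.2]
position: [0.4303, -0.1956, 0.0095]
ft_force: [-0.5, 0.0, -0.2]
```

```bash
for i in 1 2 3; do python3 -m handwheel '0 0 0 0 0 .0008 0;0 0 0 0 0 .0008 0' 25|grep -E 'pos|ft'; done
```

```text
position: [0.4302, -0.1955, 0.0085]
ft_force: [-0.3, -0.2, -1.2]
position: [0.4303, -0.1955, 0.0077]
ft_force: [0.3, 0.0, -0.1]
position: [0.4303, -0.1956, 0.0077]
ft_force: [-2.9, 2.2, 9.7]
```

Contact. Releasing with a small opening (the bay is 66 mm wide), then rising straight up.

```bash
python3 -m handwheel '0 0 0 0 0 -.0008 0;0 0 0 0 0 -.0008 .018;0 0 0 0 0 -.0008 .021;0 0 0 0 0 -.0008 .022;0 0 0 0 0 -.0008 .022;0 0 0 0 0 -.0008 .022' 10; python3 -m handwheel '0 0 0 0 0 -.005 .022;0 0 0 0 0 -.02 .022;0 0 0 0 0 -.05 .022;0 0 0 0 0 -.09 .022;0 0 0 0 0 -.13 .022;0 0 0 0 0 -.17 .022;0 0 0 0 0 -.2 .022'; python3 - <<'E'
from h import *;from station import env
d=env.capture('top');c=env.capture('scene')
a=cv2.resize(d['frame'][195:320,335:485],(450,375),interpolation=2);b=cv2.resize(c['frame'][190:430,150:370],(344,375),interpolation=2)
cv2.imwrite('pics/s10.png',np.hstack([a,b])[...,::-1])
E
```

```text
t: 23.45
position: [0.4302, -0.1955, 0.0076]
orientation: [0.0, 0.719, -0.695, 0.001]
ft_force: [0.3, 0.7, 0.6]
finger_gap: 0.022
t: 24.15
position: [0.4304, -0.1955, 0.2109]
orientation: [-0.0, 0.719, -0.695, 0.003]
ft_force: [1.2, -0.7, 0.0]
finger_gap: 0.0218
```

The picture limit is reached, so later checks are numeric. I'll check the spatula by colour and depth, while raising and turning for the lid.

```bash
python3 - <<'E'
from h import *;from station import env
for n in('top','scene'):
    c=env.capture(n);vv,uu=np.mgrid[0:480,0:640];P=pts(c,uu,vv,.012 );Pz=pts(c,uu,vv)
    q=Ro.from_euler('z',-2,degrees=True).apply((P-[.4935,-.217,0]).reshape(-1,3));f=c['frame'].astype(int).reshape(-1,3)
    m=(f[:,0]-f[:,2]>50)&(abs(q[:,0]+.06)<.045)&(abs(q[:,1])<.13);s=q[m];print(n,m.sum())
    if m.sum()>20:
        print('wood box xy',np.percentile(s[:,:2],[2,50,98],axis=0).round(3).tolist(),'z',np.median(Pz.reshape(-1,3)[m][:,2]))
        w,V=np.linalg.eigh(np.cov(s[:,:2].T));print(V[:,1])
E
python3 -m handwheel '0 0 -.1 0 0 -.03 0;0 0 -.24 0 0 -.07 0;0 0 -.38 0 0 -.1 0;0 0 -.52 0 0 -.12 0;0 0 -.66 0 0 -.13 0;0 0 -.8 0 0 -.13 0;0 0 -.94 0 0 -.13 0;0 0 -1.08 0 0 -.13 0' 10; python3 g.py .672 -.2108 .34 2
```

```text
top 102
wood box xy [[-0.068, 0.041], [-0.063, 0.068], [-0.057, 0.093]] z 0.013341158413386789
[0.16879896 0.9856505 ]
scene 246
wood box xy [[-0.067, -0.011], [-0.062, 0.039], [-0.056, 0.09]] z 0.013275359731881431
[-0.01301234  0.99991534]
t: 25.15
position: [0.4291, -0.1945, 0.3355]
orientation: [-0.0, 0.975, -0.224, -0.001]
ft_force: [0.5, 0.4, -0.1]
finger_gap: 0.0007
[-0.0005  0.0015 -0.486   0.2257 -0.0912 -0.0049]
```

The spatula lies flat in the bay: handle top at z ≈ 0.013, box x ≈ −0.062, within a degree of the bay axis. Next I'll go over and behind the lid and measure its angle.

```bash
python3 -m handwheel '0 0 -.06 .02 -.008 -.003 0;0 0 -.13 .05 -.02 -.005 0;0 0 -.2 .085 -.034 -.005 0;0 0 -.27 .12 -.048 -.005 0;0 0 -.34 .155 -.062 -.005 0;0 0 -.41 .185 -.075 -.005 0;0 0 -.47 .21 -.085 -.005 0;0 0 -.486 .226 -.091 -.005 0';python3 -m handwheel '0 0 0 0 0 0 0;0 0 0 0 0 0 0'; python3 g.py .672 -.2108 .215 2; python3 - <<'E'
from h import *
from station import env
c=pickle.load(open('t9.pkl','rb'));vv,uu=np.mgrid[0:480,0:640];P=pts(c,uu,vv)
m=(uu>345)&(uu<490)&(vv>185)&(vv<193)&(P[...,2]>.22);q=P[m];print('lid edge',np.percentile(q,[2,50,98],axis=0).round(3))
H=np.array([.5934,0,.0555])
for r in(.18,):
  for th in(97,90,80,70,60,50,40,30,20,10,5,0,-1):
    t=np.radians(th);print(th,round(-r*np.cos(t)+.004*np.sin(t)+.009,4),round(.0555+r*np.sin(t)+.004*np.cos(t),4))
print(env.get_obs()['joint_positions'])
E
```

```text
t: 25.95
position: [0.6737, -0.2125, 0.3392]
orientation: [-0.0, 1.0, 0.016, -0.001]
ft_force: [0.5, 0.1, 0.2]
finger_gap: 0.0006
t: 26.15
position: [0.672, -0.2127, 0.3405]
orientation: [-0.0, 1.0, 0.014, -0.001]
ft_force: [0.1, -0.4, -0.4]
finger_gap: 0.0005
[-0.0002  0.0021 -0.006   0.0004 -0.0019  0.1255]
lid edge [[ 0.612 -0.344  0.252]
 [ 0.617 -0.221  0.256]
 [ 0.623 -0.084  0.273]]
97 0.0349 0.2337
90 0.013 0.2355
80 -0.0183 0.2335
70 -0.0488 0.226
60 -0.0775 0.2134
50 -0.1036 0.196
40 -0.1263 0.1743
30 -0.1449 0.149
20 -0.1588 0.1208
10 -0.1676 0.0907
5 -0.17 0.0752
0 -0.171 0.0595
-1 -0.171 0.0564
[-4.74124960e-01  4.17566955e-01  1.10768319e+00 -8.58657960e-04
  1.61832239e+00  1.06777391e+00]
```

```bash
python3 -m handwheel '0 0 0 0 0 .025 0;0 0 0 0 0 .06 0;0 0 0 0 0 .09 0;0 0 0 0 0 .106 0;0 0 0 0 0 .106 0'|grep -E 'pos|ft'; python3 -m handwheel '0 0 0 -.02 0 0 0;0 0 0 -.035 0 0 0;0 0 0 -.05 0 0 0;0 0 0 -.066 0 -.001 0;0 0 0 -.081 0 0 0;0 0 0 -.097 0 .001 0;0 0 0 -.112 0 .004 0;0 0 0 -.127 0 .0085 0'
```

```text
position: [0.6708, -0.2125, 0.2339]
ft_force: [0.2, -0.6, -0.1]
t: 27.45
position: [0.5469, -0.2178, 0.2319]
orientation: [0.003, 1.0, 0.014, 0.004]
ft_force: [1.2, -0.2, 2.5]
finger_gap: 0.0005
```

```bash
python3 -m handwheel '0 0 0 -.0146 0 .0057 0;0 0 0 -.0287 0 .0126 0;0 0 0 -.0422 0 .0208 0;0 0 0 -.0548 0 .03 0;0 0 0 -.0666 0 .0404 0;0 0 0 -.0775 0 .0517 0;0 0 0 -.0873 0 .064 0;0 0 0 -.0961 0 .077 0'|grep -E 'pos|ft'; python3 -m handwheel '0 0 0 -.0077 0 .0139 0;0 0 0 -.0139 0 .0282 0;0 0 0 -.019 0 .043 0;0 0 0 -.0227 0 .0583 0;0 0 0 -.0251 0 .0738 0;0 0 0 -.0256 0 .082 0;0 0 0 -.0258 0 .085 0'
```

```text
position: [0.4508, -0.221, 0.1534]
ft_force: [0.2, -1.1, 0.7]
t: 28.95
position: [0.4243, -0.2208, 0.0661]
orientation: [0.001, 1.0, 0.014, 0.001]
ft_force: [-0.0, 1.2, 1.8]
finger_gap: 0.0003
```

Now the last degrees, in small steps until firm contact.

```bash
for i in 1 2 3 4; do python3 -m handwheel '0 0 0 0 0 .001 0;0 0 0 0 0 .002 0;0 0 0 0 0 .002 0'|grep -E 'pos|ft'; done
```

```text
position: [0.4248, -0.221, 0.0648]
ft_force: [-0.2, -0.1, 0.6]
position: [0.4246, -0.2208, 0.0623]
ft_force: [-0.2, -0.8, -0.1]
position: [0.4243, -0.2207, 0.0601]
ft_force: [0.7, 0.2, 0.4]
position: [0.4244, -0.2207, 0.0598]
ft_force: [-6.0, 4.1, 19.3]
```

```bash
python3 -m handwheel '0 0 0 0 0 .001 0;0 0 0 0 0 .001 0;0 0 0 0 0 0 0;0 0 0 0 0 -.01 0;0 0 0 0 0 -.05 0;0 0 0 0 0 -.1 0;0 0 0 0 0 -.15 0;0 0 0 0 0 -.2 0'|grep -E 'pos|ft'; python3 -m handwheel '0 0 0 -.01 -.04 0 0;0 0 0 -.02 -.08 0 0;0 0 0 -.03 -.12 0 0;0 0 0 -.04 -.16 0 0;0 0 0 -.05 -.20 0 0;0 0 0 -.05 -.24 0 0;0 0 0 -.05 -.28 0 0;0 0 0 -.05 -.28 0 0'|grep -E 'pos|ft'; python3 - <<'E'
from h import *;from station import env
c=env.capture('top');vv,uu=np.mgrid[0:480,0:640];P=pts(c,uu,vv);ok=c['z_map']>0
b=Ro.from_euler('z',-2,degrees=True).apply((P-[.4935,-.217,0]).reshape(-1,3)).reshape(P.shape)
for nm,cc in(('top',c),('scene',env.capture('scene'))):
    P=pts(cc,uu,vv);ok=cc['z_map']>0;b=Ro.from_euler('z',-2,degrees=True).apply((P-[.4935,-.217,0]).reshape(-1,3))
    m=ok.ravel()&(abs(b[:,0])<.09)&(abs(b[:,1])<.125)&(b[:,2]<.12);q=b[m];A=np.c_[q[:,:2],np.ones(m.sum())];print(nm,'lid z plane',np.linalg.lstsq(A,q[:,2],rcond=None)[0].round(4),m.sum(),np.percentile(q[:,2],[2,50,98]).round(4))
P=pts(c,uu,vv);ok=c['z_map']>0
for n,(u0,u1,v0,v1,z) in dict(dback=(298,340,146,190,.008),dside=(482,528,238,282,.008),marker=(305,322,230,286,.008),tip=(95,145,218,280,.008),tray=(225,290,180,300,.0075)).items():
    m=ok&(uu>u0)&(uu<u1)&(vv>v0)&(vv<v1)&(P[...,2]>z);q=P[m];print(n,np.percentile(q,2,0).round(3),np.percentile(q,98,0).round(3))
m=ok&(uu>225)&(uu<290)&(vv>180)&(vv<300);q=Ro.from_euler('z',-20.8,degrees=True).apply(P[m]-[.476,.1217,0]);k=(q[:,0]>.05)&(q[:,0]<.18)&(abs(q[:,1])<.038);print('tray floor',np.linalg.lstsq(np.c_[q[k,:2],np.ones(k.sum())],q[k,2],rcond=None)[0],np.percentile(q[k,2],[2,50,98]))
E
```

```text
position: [0.4236, -0.2199, 0.2602]
ft_force: [0.8, -0.5, 0.4]
position: [0.3649, 0.062, 0.2578]
ft_force: [-0.1, -0.3, 0.0]
top lid z plane [-0.0004 -0.0001  0.0598] 7760 [0.0551 0.0599 0.0644]
scene lid z plane [0.0002 0.0005 0.06  ] 10753 [0.0559 0.06   0.0639]
dback [ 0.678 -0.041  0.015] [0.761 0.04  0.063]
dside [ 0.46  -0.503  0.013] [ 0.54  -0.42   0.048]
marker [ 0.438 -0.     0.008] [0.561 0.016 0.016]
tip [0.448 0.437 0.014] [0.564 0.516 0.066]
tray [0.391 0.04  0.008] [0.651 0.22  0.608]
tray floor [-0.00194928  0.00219055  0.00609074] [0.00108836 0.00591942 0.0106861 ]
```

Both cameras show the lid flat and closed, the tray floor level on the mat and the other objects where they were. Handing in.

```bash
python3 -c "
from station import env
print(env.sign_off(), env.get_obs()['t'])"
```

```text
the job is handed in; nothing more can be done
the job is handed in; nothing more can be done
```

The box is packed and closed, and the job was handed in about 31 s into the 72 s allowed; sign-off reports no verdict. I tipped the five caps from the tray into the large bay and set the tray back on the mat. I then laid the spatula along the front bay and pushed the lid shut.

**What the last checks showed**
- **Caps:** a picture after tipping showed all five in the large bay, with the pan empty. Almost all the cap depth readings were at or below 0.033 m, under the rim.
- **Tray:** its floor is level on the mat to within 0.2°, about 20 mm further in than where it started.
- **Spatula:** it lies flat in the bay, with the handle top at z ≈ 0.013 m and about 1 mm off centre. The scene camera put it within 1° of the bay axis. The top camera's fit read about 10° off, but it saw only part of the handle, so I discounted that.
- **Lid:** both cameras put it flat at z ≈ 0.060 m, with a slope under 0.001.
- **Other objects:** both dish stacks, the marker and the tip box are within 1 mm of their first readings.

**Not checked:** the vials were last seen standing in place just before the spatula was lowered, not after. I reached the 12-picture limit before the release, so the spatula and lid results above come from depth and colour measurements only.

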